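# Tip the carton down and shut the gift box

### The job

Finish packing the open burgundy gift box. Push the standing yellow carton over so that it lies flat in the box, then push the open lid over and gently press it fully shut. Only push: do not lift the carton, and leave everything else on the counter where it is.

Things in the scene. Friction and masses are not known exactly. Their poses are not given: they have to be found in the camera images.
- gift_box: Open burgundy gift box, fixed to the counter, outside 160 (x) x 216 (y) x 56 mm high, walls and floor 5 mm. Origin: centre of its underside; x points to the hinge side (away from the robot at yaw 0), y along its length, z up. A fixed 40 mm high cream divider at x = +20 mm, 4 mm thick, with a row of five chocolates (tops below 35 mm) fixed behind it leaves a lane 93 mm wide in x (from -75 to +18 mm) and 206 mm long in y for the carton.
- lid (a joint): Angle of the gift box's lid: 0 = shut, lying on the rim; about 1.57 = upright; larger leans back away from the box (stop at 1.95). It starts open at 1.58 to 1.85. A stiff hinge (0.2 N m of friction) holds it wherever it is left, so it must be pushed all the way; it does not fall shut.
- lid_edge (a point): Middle of the free edge of the lid (half-way through its thickness). The lid is a burgundy panel 160 x 216 mm, 8 mm thick, 0.15 kg, with a brass stripe across the outside and cream inside. The hinge line runs along the box's y at x = +80 mm, z = 56 mm in the box's frame; shut, its top is 64 mm above the counter.
- carton_mid (a point): Centre of the yellow carton that stands on the box's floor near the +y end of the box, 62 mm wide (along box x), 36 mm thick (along box y), 125 mm tall, 0.08 to 0.17 kg, loose; its top is 130 mm above the counter. Own z runs along its 125 mm length (up while it stands), own y through its thickness, own x along its width. The room to lay it down is towards the box's -y end; it falls on its own once tipped some 20 degrees.
- carton: The same yellow carton, origin at the centre of its bottom end (62.5 mm below point carton_mid while it stands).
- packed_box: A smaller burgundy gift box, 160 x 130 mm, already shut, 64 mm high, fixed; origin centre of underside. Leave it.
- blue_carton: Bystander: blue carton, 62 x 36 x 125 mm, standing loose on the counter; origin centre of underside.
- jar: Bystander: amber glass jar with brass cap, diameter 56, height 85 mm, loose; origin centre of underside.
- tin: Bystander: teal tin, diameter 66, height 100 mm, loose; origin centre of underside.
- cup: Bystander: white cup, rim diameter 72, height 75 mm, loose; origin centre of underside.
- spatula: Bystander: spatula lying loose on the counter, handle to its -x.
- small_box: Bystander: cream praline box, 70 x 70 x 28 mm, loose; origin centre of underside.

How it is judged:
By the outcome, as a careful person would: the job done as asked, in the order asked, and still so for the second after the job is handed in, with the robot touching nothing.
It also fails if it takes over 48 s, if anything falls off the work surface, if the arm or the gripper's body presses on something with over 40 N, if the wrist force passes 120 N, or if a joint passes its speed limit or range.

### The arm

A 7-joint arm with a two-finger parallel gripper is mounted at the origin on the work surface. World frame = base frame: x ahead of the robot, y to its left, z up, the work surface at z = 0. Lengths are in m, angles in rad, forces in N, time in s.
With the tool pointing down it reaches from about 0.4 to 0.875 m from the base axis. Payload 4.4 kg.
Tool frame: the origin (TCP) lies at the very end of the fingers, on their centre line; the grasp point (between the pads) lies 19 mm behind it; z points along the fingers, y is the line along which they close (so a half turn about z gives the same grasp; the last joint's range is limited). The gripper opens to 85 mm and grips with 20 to 120 N. Pads are 22 mm wide; open, the fingers measure 114 mm over their backs; the gripper's body (76 mm by 85 mm) begins 54 mm behind the grasp point. The pads swing forward as they close: fully open they stand 13 mm farther back than shut.
Start: joints at [-1.169, 0.628, 0.038, 1.517, -0.027, 0.996, -0.02], TCP at [0.293, 0.58, 0.231] pointing down, gripper open.
Joint ranges: [-3.06, 3.06], [-0.37, 2.12], [-1.25, 1.32], [0.18, 2.47], [-1.1, 4.24], [0.23, 1.98], [-2.94, 2.94]. Speed limits (rad/s): [2.57, 2.57, 3.14, 3.14, 3.14, 3.14, 3.14].

### API

Orientations are given as a unit quaternion [x, y, z, w].
In Python, from plant import env, vision gives the robot as it stands. The module is installed in compiled form; this text tells all that it offers.
- The arm moves only by the tool servo_tool, never from a script. Its argument "targets" is one flat list of numbers, 7 for each row, row after row: the shift along the tool's x, y, z in m, then the turn, a rotation vector about the tool's x, y, z in rad, then the closure, from -1 (fully open) to 1 (shut). In form: [tx, ty, tz, ax, ay, az, jaw, tx, ty, tz, ax, ay, az, jaw, ...]. A call has 1 to 8 rows; each row is the pose to reach, as a shift and turn from the pose commanded when the call began, along the tool's axes at that moment; what a row does not reach only later rows make up. A row lasts 1/10 s, in which the tool goes at most 50 mm and 8.59 degrees, less where a joint would pass 70% of its speed; a pose out of reach is approached as far as the arm can. A call with a gripper value outside its range is refused whole. The fingers move at their own pace and stop on an object; the grip force is fixed at half the most. Time passes only in rows, so rows that repeat a pose let the fingers close. It gives the time, the measured TCP pose, the force, the opening and the grip force at its end, in the units of the state.
- env.state(): the state, without advancing time (a new reading comes with each control period).
- vision.get_image(name): name is "side" or "top" or "wrist"; returns a dict with "color" (400x640x3 uint8, red, green, blue), "intrinsics" (3x3 intrinsics, pixels), "R" (3x3) and "t" (3): a world point X has camera coordinates R X + t. Camera axes: x right, y down, z forward; pixel columns grow to the right and rows downward; lengths in m; the calibration is good to about 2 mm. The wrist camera is an equidistant fisheye: a pixel r from the principal point sees the ray r / f radians off the axis. A picture is of the moment at which its call begins. There is no depth.
- env.sign_off(): hands the job in; it is judged then, once.
The state is a dict: "time": time; "joint_pos": joint angles; "qvel": joint speeds; "effort": joint torques, N m; "eef_pos": TCP position; "tcp_rot": TCP orientation; "contact_force": force on the tool from outside, world axes, zero at the start; "wrist_torque": the same for the moment, N m; "opening": finger opening in m; "grip_force": force on a finger pad.
Only numpy, scipy, OpenCV 4.12 (cv2) and the standard library are available. Lean on these libraries where they do the work, as an engineer would, in place of code of your own. Each camera call takes 0.05 s, during which the arm holds its last target. There are 200 camera calls.

## Working session

There is one attempt and no reset: what is moved stays moved. The work goes in short steps, Python scripts to look and compute and a tool call to move; the robot and the scene stay as the last step left them, time stands still between calls to the robot, and variables do not carry over. Pictures are saved under pics/ and viewed, at most 10 in all, crops included, and the job is handed in when it is done.

Besides the shell and the picture viewer there is one more tool, called as a command line: name --argument value ..., lists and objects as JSON in quotes. servo_tool: Moves the arm, as the interface text tells. Its arguments: {"type":"object","properties":{"targets":{"type":"array"}},"required":["targets"]}

```bash
mkdir -p pics
python3 - <<'E'
from plant import env, vision
import cv2, numpy as np, pickle
d={}
for n in("side","top"):
    i=vision.get_image(n); d[n]=i; cv2.imwrite(f"pics/{n}0.png",i["color"][:,:,::-1])
    print(n,i["intrinsics"].tolist(),np.round(i["R"],3).tolist(),np.round(i["t"],3).tolist())
pickle.dump(d,open("d0.pkl","wb"))
s=env.state();print({k:np.round(v,3).tolist() for k,v in s.items()})
E
```

```text
side [[443.58607871404234, 0.0, 322.30380975233874], [0.0, 443.58607871404234, 196.8853995704662], [0.0, 0.0, 1.0]] [[1.0, -0.019, 0.01], [-0.001, -0.482, -0.876], [0.022, 0.876, -0.482]] [-0.522, 0.08, 1.703]
top [[374.71085827791075, 0.0, 315.47372423993676], [0.0, 374.71085827791075, 200.40396729535715], [0.0, 0.0, 1.0]] [[0.009, -1.0, -0.011], [-0.992, -0.008, -0.125], [0.125, 0.012, -0.992]] [0.042, 0.534, 1.251]
{'time': 0.1, 'joint_pos': [-1.169, 0.629, 0.038, 1.518, -0.027, 0.996, -0.02], 'qvel': [0.0, -0.003, 0.004, -0.004, 0.001, 0.002, 0.002], 'effort': [0.003, -56.455, 1.231, -19.398, 0.011, 0.005, 0.0], 'eef_pos': [0.293, 0.58, 0.23], 'tcp_rot': [0.232, 0.973, -0.001, -0.0], 'contact_force': [0.697, -0.372, 0.427], 'wrist_torque': [-0.01, 0.029, -0.012], 'grip_force': 0.0, 'opening': 0.085}
```

View pics/top0.png

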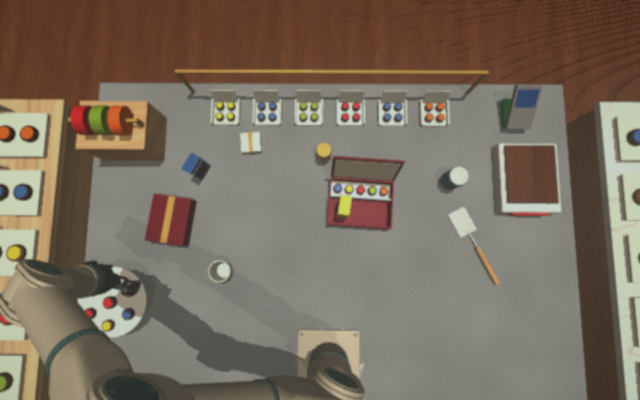

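View pics/side0.png

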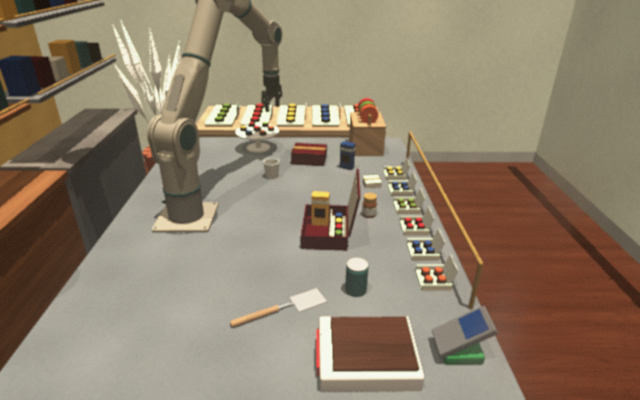

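Top: gift box around (362,200), with the yellow carton at (345,206) at its left (+y) end and the lid behind at (367,168). Side: box at (327,230), carton (320,208), lid at (354,205). I'll zoom in for accurate corners.

```bash
cat > h.py <<'E'
import numpy as np, cv2
def ray(im,u,v):
    K,R,t=im["intrinsics"],np.array(im["R"]),np.array(im["t"])
    return -R.T@t, R.T@np.linalg.solve(K,[u,v,1.])
def onz(im,u,v,z):
    c,d=ray(im,u,v); return c+d*(z-c[2])/d[2]
def mask(im,name):
    h=cv2.cvtColor(im["color"],cv2.COLOR_RGB2HSV); H,S,V=cv2.split(h)
    if name=="yellow": return ((H>20)&(H<35)&(S>150)&(V>90)).astype(np.uint8)
    return (((H<8)|(H>165))&(S>110)&(V>30)).astype(np.uint8)
E
python3 - <<'E'
import pickle; from h import *
d=pickle.load(open("d0.pkl","rb"))
t=d["top"]["color"][145:240,310:420,::-1]; s=d["side"]["color"][160:255,290:400,::-1]
f=lambda a:cv2.resize(a,None,fx=6,fy=6,interpolation=cv2.INTER_CUBIC)
cv2.imwrite("pics/cr.png",f(t)); cv2.imwrite("pics/crs.png",f(s))
for n,(x0,y0) in(("top",(310,145)),("side",(290,160))):
  for m in("yellow","red"):
    k=mask(d[n],m)[y0:y0+95,x0:x0+110].copy()
    for c in cv2.findContours(k,0,2)[0]:
        if cv2.contourArea(c)>25: print(n,m,cv2.contourArea(c),(cv2.boxPoints(cv2.minAreaRect(c))+[x0,y0]).round(1).tolist())
E
```

```text
top yellow 120.0 [[340.0, 197.0], [351.0, 197.0], [351.0, 213.0], [340.0, 213.0]]
top red 1100.5 [[327.2, 223.7], [328.9, 197.7], [391.6, 201.8], [389.9, 227.9]]
top red 29.0 [[356.0, 188.0], [361.6, 185.2], [364.4, 190.8], [358.8, 193.6]]
side yellow 36.0 [[313.0, 193.0], [328.0, 193.0], [328.0, 196.0], [313.0, 196.0]]
side red 339.0 [[302.0, 206.0], [328.0, 206.0], [328.0, 237.0], [302.0, 237.0]]
```

View pics/cr.png

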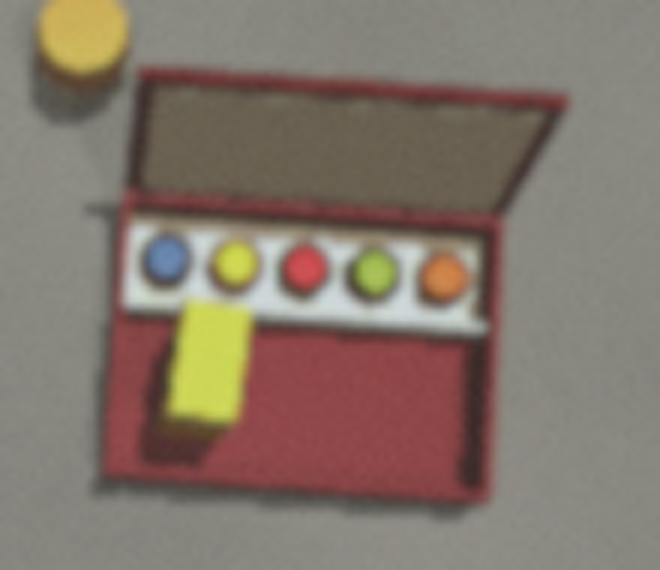

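View pics/crs.png

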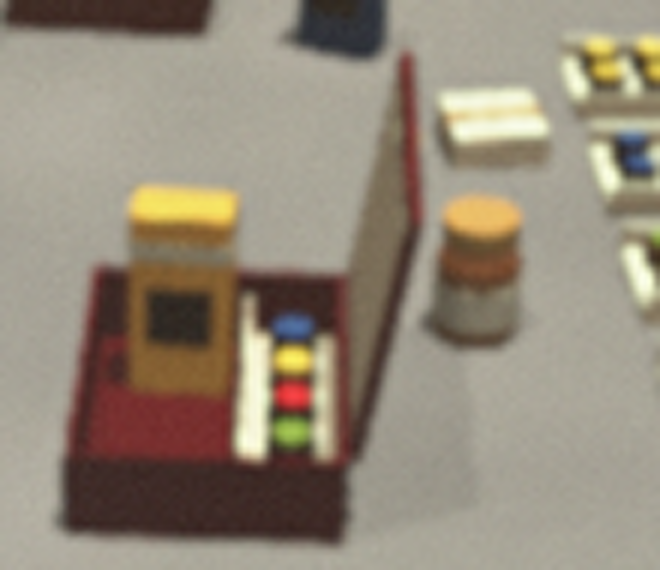

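The top crop shows rim corners (crop px) (103,478), (490,500), (502,215), (122,195); lid edge (142,72)–(567,100); carton top (188,300), (255,310), (240,423), (165,415). The side crop confirms an upright carton and a slightly back-leaning lid with its edge at (405,50)–(420,220).

Run:
```python
import pickle; from h import *
d=pickle.load(open("d0.pkl","rb")); T=d["top"]; S=d["side"]
g=lambda x,y,z:onz(T,310+x/6-.4,145+y/6-.4,z)
rim=np.array([g(*p,.056) for p in((103,478),(490,500),(502,215),(122,195))]); print(rim.round(3))
c=rim.mean(0); yd=(rim[0]-rim[1])+(rim[3]-rim[2]); print("box c",c,"yaw",np.arctan2(-yd[0],yd[1]))
car=np.array([g(*p,.130) for p in((188,300),(255,310),(240,423),(165,415))]); print(car.round(3),"c",car.mean(0))
cs=[onz(S,290+x/6-.4,160+y/6-.4,.130) for x,y in((133,188),(238,192),(238,225),(128,222))];print("side car",np.mean(cs,0))
yaw=np.arctan2(-yd[0],yd[1]); R=np.array([[np.cos(yaw),-np.sin(yaw)],[np.sin(yaw),np.cos(yaw)]])
print("car in box",R.T@(car.mean(0)-c)[:2])
# lid edge: rays from 2 views
def tri(a,b):
    (p,u),(q,v)=a,b; s=np.linalg.lstsq(np.c_[u,-v],q-p,rcond=None)[0]; return (p+s[0]*u+q+s[1]*v)/2, np.linalg.norm(p+s[0]*u-q-s[1]*v)
for (a,b) in(((142,72),(405,50)),((567,100),(420,220))):
    P,e=tri(ray(T,310+a[0]/6,145+a[1]/6),ray(S,290+b[0]/6,160+b[1]/6)); print("lid corner",P,e,"box",R.T@(P-c)[:2])
for n,p in dict(jar=(84,40)).items(): print(n,g(*p,.085))
print("cup",onz(T,220,268,.075),"tin",onz(T,459,176,.1))
```

```text
[[ 0.451  0.008  0.056]
 [ 0.441 -0.207  0.056]
 [ 0.602 -0.216  0.056]
 [ 0.611 -0.002  0.056]]
box c [ 0.52627964 -0.10402111  0.056     ] yaw -0.047217358994676745
[[ 0.541 -0.035  0.13 ]
 [ 0.536 -0.07   0.13 ]
 [ 0.476 -0.062  0.13 ]
 [ 0.48  -0.023  0.13 ]] c [ 0.5083611  -0.04753222  0.13      ]
side car [ 0.51243376 -0.0488302   0.13      ]
car in box [-0.02056483  0.05558018]
lid corner [ 0.64496234 -0.00839305  0.21324692] 0.004518072602538365 box [0.1140368  0.10112329]
lid corner [ 0.63331351 -0.21964237  0.21217269] 0.006331584105748293 box [ 0.11237188 -0.11044041]
jar [0.69361075 0.02069254 0.085     ]
cup [0.30478772 0.35505077 0.075     ] tin [ 0.60976158 -0.42163274  0.1       ]
```

servo_tool --targets '[-0.22, -0.2, 0, 0, 0, -0.2, 1, -0.449, -0.401, 0, 0, 0, -0.42, 1, -0.449, -0.401, 0, 0, 0, -0.42, 1, -0.449, -0.401, 0, 0, 0, -0.42, 1, -0.449, -0.401, 0, 0, 0, -0.42, 1, -0.449, -0.401, 0, 0, 0, -0.42, 1, -0.449, -0.401, 0, 0, 0, -0.42, 1, -0.449, -0.401, 0, 0, 0, -0.42, 1]'

```text
time: 0.9
eef_pos: [0.4393, 0.2057, 0.2312]
tcp_rot: [0.024, 1.0, -0.0, -0.0]
contact_force: [1.2, 1.1, -0.5]
opening: -0.0
grip_force: 0.0
```

servo_tool --targets '[-0.083, -0.165, 0, 0, 0, 0, 1, -0.083, -0.165, 0, 0, 0, 0, 1, -0.083, -0.165, 0, 0, 0, 0, 1, -0.083, -0.165, 0, 0, 0, 0, 1, -0.083, -0.165, 0.06, 0, 0, 0, 1, -0.083, -0.165, 0.12, 0, 0, 0, 1, -0.083, -0.165, 0.12, 0, 0, 0, 1, -0.083, -0.165, 0.12, 0, 0, 0, 1]'

```text
time: 1.7
eef_pos: [0.5114, 0.0386, 0.1083]
tcp_rot: [0.024, 1.0, -0.0, -0.004]
contact_force: [0.5, -0.1, 0.1]
opening: 0.0
grip_force: 0.0
```

```bash
cat > look.py <<'E'
import sys; from plant import env,vision; import cv2,numpy as np
a=vision.get_image("top")["color"][145:240,310:420,::-1]; b=vision.get_image("side")["color"][140:255,280:400,::-1]
f=lambda a:cv2.resize(a,(400,380),interpolation=cv2.INTER_CUBIC)
cv2.imwrite(sys.argv[1],np.hstack([f(a),f(b)])); s=env.state(); print(s["time"],np.round(s["eef_pos"],4),np.round(s["contact_force"],1))
E
python3 look.py pics/l1.png
```

```text
1.8 [0.5143 0.0391 0.1115] [ 0.7 -0.6  1.2]
```

View pics/l1.png

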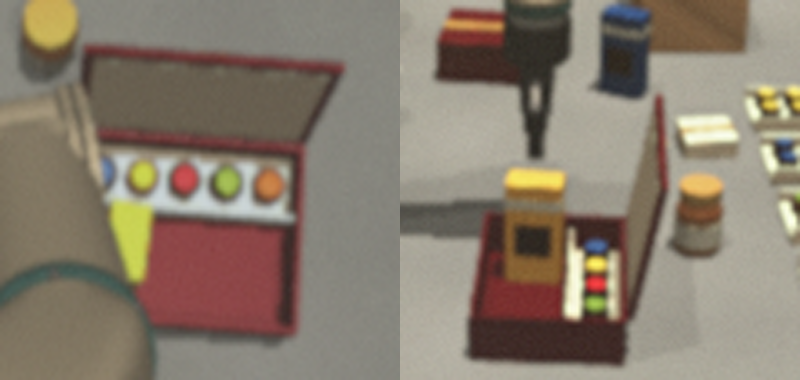

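The top view shows the arm left of the carton; the side view shows the closed fingers behind the carton, centred on its width at (537,150). Pushing in -y.

servo_tool --targets '[0, -0.02, 0, 0, 0, 0, 1, 0, -0.035, 0, 0, 0, 0, 1, 0, -0.043, 0, 0, 0, 0, 1, 0, -0.05, 0, 0, 0, 0, 1, 0, -0.057, 0, 0, 0, 0, 1, 0, -0.064, 0, 0, 0, 0, 1, 0, -0.071, 0, 0, 0, 0, 1, 0, -0.078, 0, 0, 0, 0, 1]'

```text
time: 2.6
eef_pos: [0.5103, -0.0392, 0.1113]
tcp_rot: [0.024, 1.0, 0.0, -0.0]
contact_force: [0.7, 0.1, 0.4]
opening: -0.0001
grip_force: 0.0
```

servo_tool --targets '[0, -0.006, 0, 0, 0, 0, 1, 0, -0.012, 0, 0, 0, 0, 1, 0, -0.018, 0, 0, 0, 0, 1, 0, -0.024, 0, 0, 0, 0, 1, 0, -0.028, 0, 0, 0, 0, 1, 0, -0.028, 0, 0, 0, 0, 1, 0, -0.028, 0, 0, 0, 0, 1]'

```text
time: 3.3
eef_pos: [0.509, -0.0667, 0.1113]
tcp_rot: [0.024, 1.0, 0.0, -0.0]
contact_force: [0.1, 0.8, -0.0]
opening: -0.0001
grip_force: 0.0
```

```bash
python3 look.py pics/l2.png
```

```text
3.4 [ 0.5091 -0.0665  0.1113] [0.6 0.6 0.6]
```

View pics/l2.png

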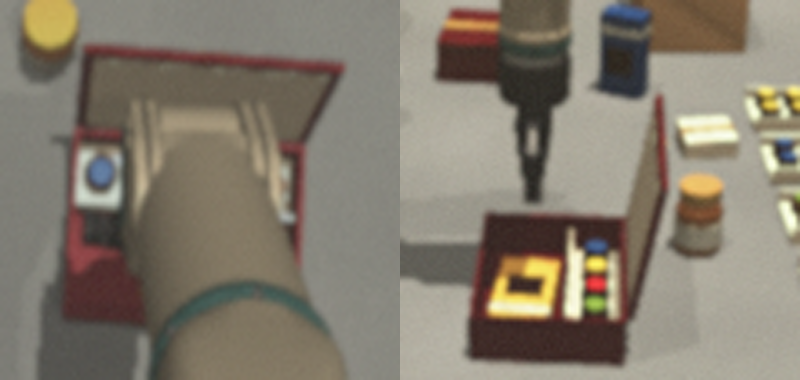

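The carton lies flat in the lane (side view (525,285)), the fingers are clear above it, and the lid is unmoved. I'll raise the tool and go over behind the lid.

servo_tool --targets '[0, 0, -0.05, 0, 0, 0, 1, 0, 0, -0.1, 0, 0, 0, 1, 0, -0.01, -0.15, 0, 0, 0, 1, 0, -0.037, -0.18, 0, 0, 0, 1, -0.04, -0.037, -0.18, 0, 0, 0, 1, -0.09, -0.037, -0.18, 0, 0, 0, 1, -0.14, -0.037, -0.18, 0, 0, 0, 1, -0.18, -0.037, -0.18, 0, 0, 0, 1]'

```text
time: 4.2
eef_pos: [0.6893, -0.1118, 0.2912]
tcp_rot: [0.024, 1.0, 0.0, 0.0]
contact_force: [1.5, 0.5, -0.6]
opening: 0.0
grip_force: 0.0
```

servo_tool --targets '[0, 0, 0, 0, 0, 0, 1, 0, 0, 0, 0, 0, 0, 1]'

```text
time: 4.4
eef_pos: [0.6868, -0.1118, 0.2898]
tcp_rot: [0.023, 1.0, 0.0, -0.001]
contact_force: [-0.0, -0.3, -0.6]
opening: 0.0001
grip_force: 0.0
```

Down to z = 0.175, behind the lid.

servo_tool --targets '[0, 0, 0.03, 0, 0, 0, 1, 0, 0, 0.06, 0, 0, 0, 1, 0, 0, 0.09, 0, 0, 0, 1, 0, 0, 0.115, 0, 0, 0, 1, 0, 0, 0.115, 0, 0, 0, 1, 0, 0, 0.115, 0, 0, 0, 1]'

```text
time: 5.0
eef_pos: [0.6864, -0.1125, 0.1773]
tcp_rot: [0.024, 1.0, -0.0, -0.0]
contact_force: [-0.1, -0.4, 0.5]
opening: -0.0
grip_force: 0.0
```

```bash
python3 look.py pics/l3.png
```

```text
5.1 [ 0.6879 -0.1126  0.1787] [1.3 0.1 0.9]
```

View pics/l3.png

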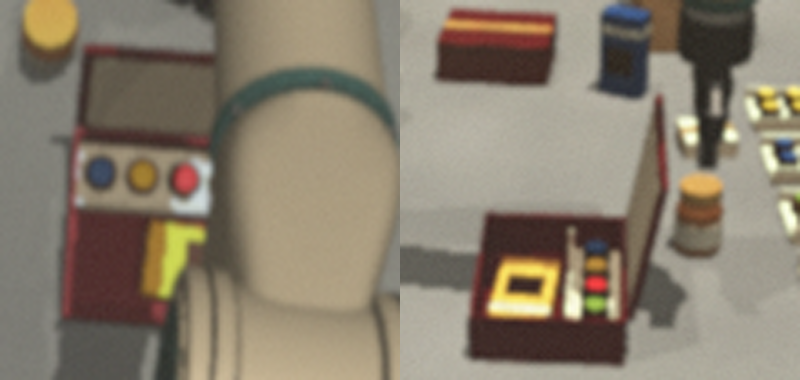

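Side view: the fingertip (708,160) is right of/behind the lid edge (660,100–190), clear of it and above the jar; the carton is still flat. Push the lid upright.

servo_tool --targets '[0.012, 0, 0, 0, 0, 0, 1, 0.022, 0, 0, 0, 0, 0, 1, 0.03, 0, 0, 0, 0, 0, 1, 0.038, 0, 0, 0, 0, 0, 1, 0.046, 0, 0, 0, 0, 0, 1, 0.054, 0, 0, 0, 0, 0, 1, 0.062, 0, 0, 0, 0, 0, 1, 0.07, 0, 0, 0, 0, 0, 1]'

```text
time: 5.9
eef_pos: [0.6174, -0.1089, 0.177]
tcp_rot: [0.024, 1.0, 0.0, 0.001]
contact_force: [2.6, 0.9, 0.9]
opening: 0.0001
grip_force: 0.9
```

servo_tool --targets '[0.008, 0, 0.001, 0, 0, 0, 1, 0.016, 0, 0.002, 0, 0, 0, 1, 0.023, 0, 0.003, 0, 0, 0, 1, 0.031, 0, 0.006, 0, 0, 0, 1, 0.038, 0, 0.008, 0, 0, 0, 1, 0.046, 0, 0.011, 0, 0, 0, 1, 0.053, 0, 0.013, 0, 0, 0, 1, 0.053, 0, 0.013, 0, 0, 0, 1]'

```text
time: 6.7
eef_pos: [0.5622, -0.1067, 0.1627]
tcp_rot: [0.024, 1.0, -0.0, -0.001]
contact_force: [-0.6, -0.5, 0.6]
opening: -0.0
grip_force: 0.0
```

```bash
python3 look.py pics/l4.png
```

```text
6.8 [ 0.5636 -0.1067  0.1631] [ 0.8 -0.5  1. ]
```

View pics/l4.png

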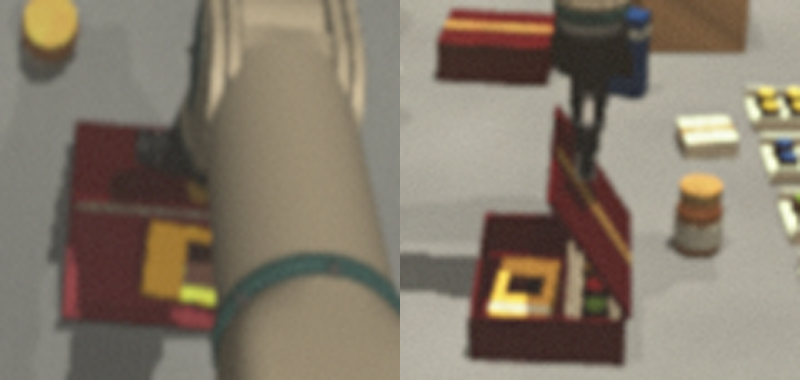

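The lid (side view, (590,210)) has passed upright and leans inward at about 60°, with the fingertip on its outside. Continue along the arc.

servo_tool --targets '[0.013, 0, 0.008, 0, 0, 0, 1, 0.026, 0, 0.0165, 0, 0, 0, 1, 0.037, 0, 0.028, 0, 0, 0, 1, 0.047, 0, 0.04, 0, 0, 0, 1, 0.055, 0, 0.054, 0, 0, 0, 1, 0.061, 0, 0.068, 0, 0, 0, 1, 0.064, 0, 0.078, 0, 0, 0, 1, 0.064, 0, 0.078, 0, 0, 0, 1]'

```text
time: 7.6
eef_pos: [0.4991, -0.1034, 0.0842]
tcp_rot: [0.024, 1.0, 0.0, -0.002]
contact_force: [-1.1, -0.1, -0.0]
opening: -0.0003
grip_force: 0.0
```

servo_tool --targets '[0.002, 0, 0.004, 0, 0, 0, 1, 0.003, 0, 0.008, 0, 0, 0, 1, 0.004, 0, 0.012, 0, 0, 0, 1, 0.004, 0, 0.015, 0, 0, 0, 1, 0.004, 0, 0.017, 0, 0, 0, 1, 0.004, 0, 0.019, 0, 0, 0, 1, 0.004, 0, 0.02, 0, 0, 0, 1, 0.004, 0, 0.02, 0, 0, 0, 1]'

```text
time: 8.4
eef_pos: [0.4961, -0.1033, 0.0651]
tcp_rot: [0.024, 1.0, 0.0, -0.0]
contact_force: [0.2, 0.6, -0.4]
opening: 0.0001
grip_force: 0.0
```

servo_tool --targets '[0, 0, 0.001, 0, 0, 0, 1, 0, 0, 0.002, 0, 0, 0, 1, 0, 0, 0.003, 0, 0, 0, 1, 0, 0, 0.003, 0, 0, 0, 1]'

```text
time: 8.8
eef_pos: [0.4963, -0.1033, 0.0639]
tcp_rot: [0.024, 1.0, -0.0, 0.0]
contact_force: [-3.7, -0.0, 17.5]
opening: 0.0001
grip_force: 8.6
```

Solid contact at z = 0.0639 with 17 N: the lid sits on the rim. Lift off and check.

servo_tool --targets '[0, 0, -0.01, 0, 0, 0, 1, 0, 0, -0.04, 0, 0, 0, 1, 0, 0, -0.09, 0, 0, 0, 1, 0, 0, -0.14, 0, 0, 0, 1, 0, 0.04, -0.16, 0, 0, 0, 1, 0, 0.09, -0.16, 0, 0, 0, 1, 0, 0.14, -0.16, 0, 0, 0, 1, 0, 0.19, -0.16, 0, 0, 0, 1]'

```text
time: 9.6
eef_pos: [0.5054, 0.0882, 0.223]
tcp_rot: [0.024, 1.0, 0.0, 0.001]
contact_force: [1.8, -0.1, -0.2]
opening: -0.0002
grip_force: 0.0
```

servo_tool --targets '[0, 0.05, 0, 0, 0, 0, 1, 0, 0.09, 0, 0, 0, 0, 1, 0, 0.1, 0, 0, 0, 0, 1, 0, 0.1, 0, 0, 0, 0, 1]'

```text
time: 10.0
eef_pos: [0.5097, 0.1886, 0.2223]
tcp_rot: [0.022, 1.0, 0.0, -0.0]
contact_force: [-0.4, -1.1, -0.1]
opening: 0.0002
grip_force: 0.0
```

```bash
python3 look.py pics/l5.png
```

```text
10.1 [0.5101 0.1846 0.2222] [-0.  -0.5  0.5]
```

View pics/l5.png

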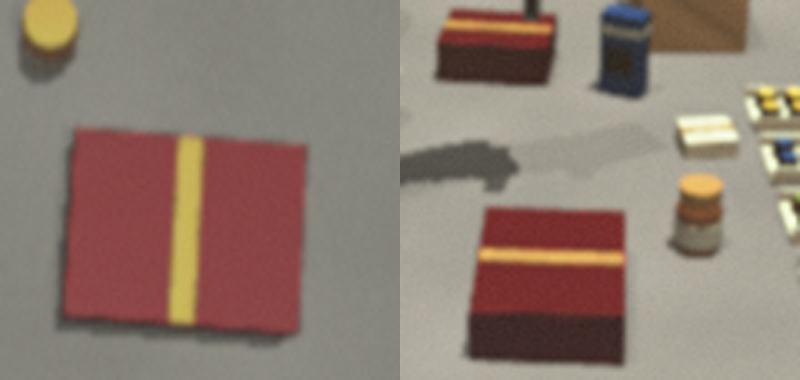

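The lid is fully shut and flush (top view lid (65–305,130–330), stripe centred), and the neighbouring jar and cartons have not moved.

```bash
python3 -c "
from plant import env; print(env.sign_off())"
```

```text
the job is handed in; nothing more can be done
None
```

The yellow carton was pushed over and lies flat in the gift box, the lid is pushed over and pressed fully shut, nothing else in view of the check pictures was moved, and the job was handed in at about 10 s.

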